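# Press a press-on pan cover home all round, then shut its vent

### The job

Close the filled steel pan: starting at the corner with the peel tab, run the fingertips clockwise (seen from above) all round the rim of its blue press-on cover, pressing gently and staying at the cover until every side and corner is fully home. Only then, with the air let out, push the white vent plug fully in. Do not lift or carry the cover or the pan, keep the pan upright where it stands, and leave the other things alone.

Things in the scene. Friction and masses are not known exactly. Their poses are not given: they have to be found in the camera images.
- food_pan: filled steel pan standing loose on the table, about 2 kg, 177 (its x) x 163 (its y) mm over the rim; the rim is 101 mm above the table. Origin: centre of its underside, z up
- cover: smooth, slippery blue press-on cover lying on the pan's seal, a rounded rectangle 187 (its x) x 173 (its y) mm, axes as the pan's; its skirt hangs 19.5 mm down round the pan's rim. A panel 108 x 94 mm in its middle is raised 2 mm; the flat rim round it, 39 mm wide, is where to press. Origin: centre of the skirt's lower edge
- cover_top (a point): centre of the cover at the height of the rim's top: up to 114.5 mm above the table while loose, 104.5 mm when fully home. Pressed near an edge it gives there at 5 to 20 N and may rock up at the far side; what has been pressed down stays down once the far side is down too. A push in the middle takes over 40 N; more than 55 N, even for a moment, cracks the cover
- corner_a (a point): point on top of the cover's rim at its +x +y (the one with the peel tab, a flat blue tongue 26 mm wide that sticks out diagonally from the skirt) corner, 80 mm and 73 mm from the centre along x and y; 112 to 114.5 mm above the table when up, 104.5 mm when home
- corner_b (a point): point on top of the cover's rim at its +x -y corner, 80 mm and 73 mm from the centre along x and y; 112 to 114.5 mm above the table when up, 104.5 mm when home
- corner_c (a point): point on top of the cover's rim at its -x -y corner, 80 mm and 73 mm from the centre along x and y; 112 to 114.5 mm above the table when up, 104.5 mm when home
- corner_d (a point): point on top of the cover's rim at its -x +y corner, 80 mm and 73 mm from the centre along x and y; 112 to 114.5 mm above the table when up, 104.5 mm when home
- plug_top (a point): centre of the top of the white round vent plug, 21 mm wide, which stands in the cover's raised panel 24 mm from the cover's centre along +x; pulled out, its top is 15 mm above the cover's rim, pushed in 7 mm
- vent_plug (a joint): travel of the vent plug into the cover in m: 0 is pulled out (open), 0.008 fully in (shut); it goes in at 4 to 6 N, meets a firm stop and stays where it is left
- white_jug: white plastic measuring jug, 151 mm tall, to be left alone
- spice_red: spice jar with a red cap, 106 mm tall, to be left alone
- spice_green: spice jar with a white cap and green label, 98 mm tall, to be left alone
- timer: round white kitchen timer, 66 mm wide, 53 mm tall, to be left alone
- food_tub_1: round clear food tub with a lid, 129 mm wide, 56 mm tall, to be left alone

How it is judged:
On the way, in this order (a step that is already met when the one before it is completed fails the run):
1. the fingertips press on the rim at corner_a (contact force between the fingers and cover above 1.5 N and horizontal distance between the grasp point and corner_a below 0.03 m).
2. they press along the side between a and b (contact force between the fingers and cover above 1.5 N and x of the grasp point in the frame of cover_top above 0.05 m and y of the grasp point in the frame of cover_top between -0.03 and 0.03 m).
3. the fingertips press on the rim at corner_b (contact force between the fingers and cover above 1.5 N and horizontal distance between the grasp point and corner_b below 0.03 m).
4. they press along the side between b and c (contact force between the fingers and cover above 1.5 N and y of the grasp point in the frame of cover_top below -0.05 m and x of the grasp point in the frame of cover_top between -0.03 and 0.03 m).
5. the fingertips press on the rim at corner_c (contact force between the fingers and cover above 1.5 N and horizontal distance between the grasp point and corner_c below 0.03 m).
6. they press along the side between c and d (contact force between the fingers and cover above 1.5 N and x of the grasp point in the frame of cover_top below -0.05 m and y of the grasp point in the frame of cover_top between -0.03 and 0.03 m).
7. the fingertips press on the rim at corner_d (contact force between the fingers and cover above 1.5 N and horizontal distance between the grasp point and corner_d below 0.03 m).
8. they press along the side between d and a (contact force between the fingers and cover above 1.5 N and y of the grasp point in the frame of cover_top above 0.05 m and x of the grasp point in the frame of cover_top between -0.03 and 0.03 m).
9. the cover is home at all four corners and the vent plug is pushed in (z of each of corner_a, corner_b, corner_c, corner_d in the frame of food_pan below 0.1075 m and value of joint vent_plug above 0.006 m), for 0.1 s.
At the end, for the whole second after the job is handed in: All four corners of the cover are within 3 mm of fully home on the pan, the vent plug is at least 6 of its 8 mm in, and the pan stands upright, at rest, within 30 mm of its place (all of step 9 and angle between food_pan's own z axis and vertical below 0.05 rad and distance of food_pan from where it was at the start of the episode below 0.03 m and linear speed of food_pan below 0.01 m/s); the robot touches nothing.
It fails at once if the fingers press on the cover with more than 55 N while the vent plug is still out (contact force between the fingers and cover above 55 N and value of joint vent_plug below 0.002 m).
It fails at once if the vent plug is pushed in while a corner of the cover is still up (value of joint vent_plug above 0.004 m and z of any of corner_a, corner_b, corner_c, corner_d in the frame of food_pan above 0.11 m).
It fails at once if the cover is lifted off the pan, or the pan is lifted or tipped (z of cover_top in the frame of food_pan above 0.128 m or height (world z) of food_pan above 0.015 m or angle between food_pan's own z axis and vertical above 0.15 rad).
It fails at once if the fingers are taken away, more than about 35 mm up from the cover, while it is half closed (one corner home, another still up) (z of any of corner_a, corner_b, corner_c, corner_d in the frame of food_pan below 0.1075 m and z of any of corner_a, corner_b, corner_c, corner_d in the frame of food_pan above 0.11 m and z of the grasp point in the frame of cover_top above 0.055 m).
It fails at once if another thing is moved by more than 25 mm (distance of any of white_jug, spice_red, spice_green, timer, food_tub_1 from where it was at the start of the episode above 0.025 m).
It also fails if it takes over 72 s, if anything falls off the work surface, if the arm or the gripper's body presses on something with over 40 N, if the wrist force passes 120 N, or if a joint passes its speed limit or range.

### The arm

A 6-joint arm with a two-finger parallel gripper is mounted at the origin on a cart in front of the work surface, level with it; the furniture and walls round the work are solid. World frame = base frame: x ahead of the robot, y to its left, z up, the work surface at z = 0. Lengths are in m, angles in rad, forces in N, time in s.
With the tool pointing down it reaches from about 0.35 to 0.85 m from the base axis. Payload 8.1 kg.
Tool frame: the origin (TCP) lies between the finger pads; the fingertips stand arm.tip_reach ahead of it and the grasp point (between the pads) lies 8 mm behind it (arm.tip_reach is the distance from the TCP to the fingertips, in m); z points along the fingers, y is the line along which they close (so a half turn about z gives the same grasp; the last joint's range is limited). The gripper opens to 85 mm and grips with 20 to 120 N. Pads are 22 mm wide; open, the fingers measure 114 mm over their backs; the gripper's body (76 mm by 85 mm) begins 54 mm behind the grasp point. The pads swing forward as they close: fully open they stand 13 mm farther back than shut.
Start: joints at [1.141, 0.13, 1.488, -0, 1.523, -0.085], TCP at [0.203, 0.565, 0.242] pointing down, gripper open.
Joint ranges: [-2.96, 2.96], [-0.89, 2.26], [0.02, 2.5], [-1.34, 4.48], [0, 2.73], [-2.66, 2.66]. Speed limits (rad/s): [2.39, 2.39, 2.79, 3.14, 3.14, 3.14].

### API

Orientations are given as a rotation vector (axis times angle).
In Python, from station import arm, imaging gives the robot as it stands. The module is installed in compiled form; this text tells all that it offers.
- The arm moves only by the tool send_rows, never from a script. Its argument "series" is a list of rows, each a list of 6 numbers: the shift along the tool's x, y, z in cm, then the turn, a rotation vector about the tool's x, y, z in rad. A call has 1 to 20 rows; each row is the pose to reach, as a shift and turn from the pose commanded when the call began, along the tool's axes at that moment; what a row does not reach only later rows make up. A row lasts 1/10 s, in which the tool goes at most 50 mm and 8.59 degrees, less where a joint would pass 70% of its speed; a pose out of reach is approached as far as the arm can. A call with a gripper value outside its range is refused whole. "fingers" is the closure, from -1 (fully open) to 1 (shut), set as the call begins (left out, the last holds). The fingers move at their own pace and stop on an object; the grip force is fixed at half the most. Time passes only in rows, so rows that repeat a pose let the fingers close. It gives the time, the measured TCP pose, the force and the opening at its end, in the units of the state.
- arm.get_obs(): the state, without advancing time (a new reading comes with each control period).
- imaging.get_image(name): name is "side" or "top" or "wrist"; returns a dict with "image" (480x640x3 uint8, red, green, blue), "range_z" (480x640 float32, m along the optical axis (not along the pixel's ray), 0 where there is no reading), "fx", "fy", "cx", "cy" (pixels), "k1" (the pictures are not rectified: a ray, as slopes to the right and down, at radius r is drawn at 1 + k1 r^2 times it, then the intrinsics apply), "rvec" (rotation vector, rad) and "tvec" (3), from world to camera coordinates, as OpenCV has them. Camera axes: x right, y down, z forward; pixel columns grow to the right and rows downward; lengths in m; the calibration is good to about 2 mm. A picture is of the moment at which its call begins.
- arm.finish_job(): hands the job in, once; it reports no verdict.
The state is a dict: "time_s": time; "joints": joint angles; "joint_vel": joint speeds; "joint_efforts": joint torques, N m; "tcp_pos": TCP position; "tool_rot": TCP orientation; "wrist_force": force on the tool from outside, world axes, zero at the start; "torque": the same for the moment, N m; "width": finger opening in m.
Only numpy, scipy, OpenCV 4.12 (cv2) and the standard library are available. Lean on these libraries where they do the work, as an engineer would, in place of code of your own. Each camera call takes 0.05 s, during which the arm holds its last target. There are 200 camera calls.

## Working session

There is one attempt and no reset: what is moved stays moved. The work goes in short steps, Python scripts to look and compute and a tool call to move; the robot and the scene stay as the last step left them, time stands still between calls to the robot, and variables do not carry over. Pictures are saved under pics/ and viewed, on a budget of 10 in all, crops included, one or two more only if the job needs it, and the job is handed in when it is done.

Besides the shell and the picture viewer there is one more tool, called after "Emit:" in YAML: its name, and indented under it one key for each argument. send_rows: Moves the arm, as the interface text tells. Its arguments: {"type":"object","properties":{"series":{"type":"array"},"fingers":{"type":"number"}},"required":["series"]}

```bash
mkdir -p pics
cat > h.py <<'E'
import numpy as np, cv2
from station import arm, imaging
from scipy.spatial.transform import Rotation as R
def cloud(g):
    v,u=np.mgrid[0:480,0:640]
    xd=(u-g["cx"])/g["fx"]; yd=(v-g["cy"])/g["fy"]; x,y=xd.copy(),yd.copy()
    for _ in range(10):
        s=1+g["k1"]*(x*x+y*y); x=xd/s; y=yd/s
    z=g["range_z"]; P=np.stack([x*z,y*z,z],-1)
    Rm=R.from_rotvec(np.ravel(g["rvec"])).as_matrix()
    return (P-np.ravel(g["tvec"]))@Rm
def save(g,n): cv2.imwrite("pics/"+n,cv2.cvtColor(g["image"],cv2.COLOR_RGB2BGR))
E
python3 - <<'E'
from h import *
o=arm.get_obs(); print(o, arm.tip_reach)
g=imaging.get_image("top"); save(g,"top.png"); s=imaging.get_image("side"); save(s,"side.png")
np.savez("top.npz",P=cloud(g),I=g["image"]); np.savez("side.npz",P=cloud(s),I=s["image"])
E
```

```text
{'time_s': 0.0, 'joints': array([ 1.14060537e+00,  1.31186412e-01,  1.48929110e+00, -3.05667376e-05,
        1.52298560e+00, -8.54097677e-02]), 'joint_vel': array([ 0.00171223, -0.00025071, -0.0002798 ,  0.00039267, -0.00071267,
       -0.0005178 ]), 'joint_efforts': array([ 2.36059517e-03, -5.69399393e+01, -5.00555634e+01,  3.35361494e-05,
        1.44887177e-02,  6.63184665e-05]), 'tcp_pos': array([0.20256646, 0.56420626, 0.24122283]), 'tool_rot': array([-5.38823250e-01, -3.09458480e+00,  2.85284598e-03]), 'wrist_force': array([-0.8789975 ,  0.00117917,  0.09028048]), 'torque': array([0.02887383, 0.01691633, 0.03267517]), 'width': 0.08533906179714706} 0.011
```

View pics/top.png

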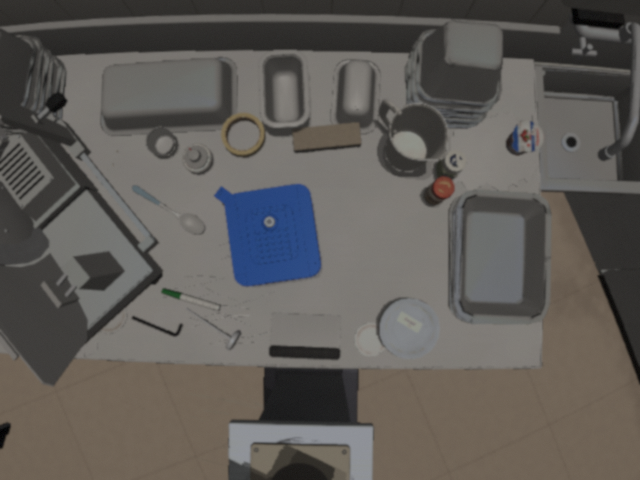

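View pics/side.png

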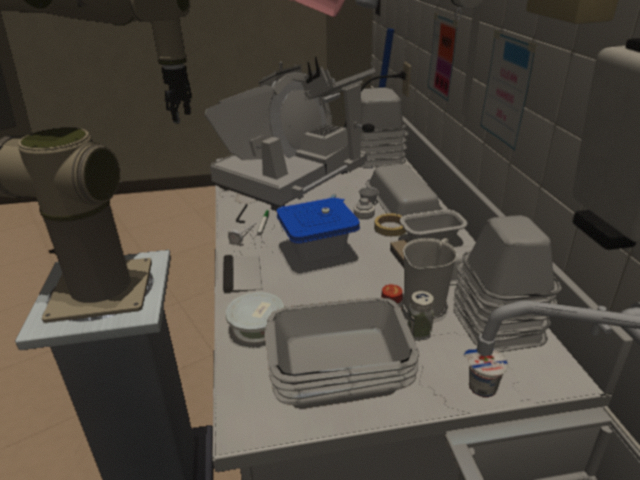

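The top view shows the cover centred near (273,236). The peel tab is at (222,193) at the upper left, and the plug is at (269,222). That puts the cover's +x roughly up in the image. The jug, jars and tub are well to the right.

Run:
```python
from h import *
for n in("top","side"):
    d=np.load(n+".npz"); P,I=d["P"],d["I"].astype(int)
    m=(I[...,2]>I[...,0]+60)&(I[...,2]>90)&(P[...,2]>0.085)&(P[...,2]<.14)&(np.abs(P[...,1])<.4)&(P[...,0]>.2)&(P[...,0]<.8)
    m=cv2.morphologyEx(m.astype(np.uint8),cv2.MORPH_OPEN,np.ones((3,3)))
    k=cv2.morphologyEx(m,cv2.MORPH_OPEN,np.ones((21,21))) if n=="top" else m
    k=k.astype(bool); Q=P[k]; print(n,k.sum(),np.percentile(Q[:,2],[1,10,50,90,99]))
    Q=Q[Q[:,2]>.106]
    (c,s,a)=cv2.minAreaRect((Q[:,:2]*1000).astype(np.float32)); print(c,s,a)
    A=np.c_[Q[:,:2]-np.array(c)/1000,np.ones(len(Q))]; print("plane",np.linalg.lstsq(A,Q[:,2],rcond=None)[0])
    if n=="top":
        for u,v in((269,222),(270,221),(222,193)): print(u,v,P[v,u])
        # table height check and neighbours within 0.25m
        t=P[(abs(P[...,0]-c[0]/1000)<.2)&(abs(P[...,1]-c[1]/1000)<.2)]; t=t[t[:,2]<.02]; print("table",np.median(t[:,2]))
        hi=(P[...,2]>.09)&(P[...,0]>.2)&(P[...,0]<.9)&(abs(P[...,1])<.5)&~m.astype(bool)
        nn,l,st,ce=cv2.connectedComponentsWithStats(hi.astype(np.uint8))
        for i in range(1,nn):
            if st[i,4]>15:
                q=P[l==i]; print(q.min(0).round(3),q.max(0).round(3))
```

```text
top 4723 [0.11037215 0.112224   0.11483429 0.11743803 0.11969821]
(556.7223510742188, 60.742897033691406) (175.7146759033203, 165.66961669921875) 1.1520214080810547
plane [ 0.00060074 -0.00238054  0.11483976]
269 222 [0.57997826 0.06417327 0.12628357]
270 221 [0.58153628 0.06181963 0.13006755]
222 193 [0.64075085 0.16490308 0.10019518]
table 4.8824939761545294e-05
[ 0.702 -0.304  0.714] [ 0.705 -0.293  0.718]
[ 0.474 -0.4    0.09 ] [ 0.9   -0.047  1.052]
[ 0.474 -0.047  0.18 ] [0.824 0.5   1.052]
[ 0.474 -0.047  0.322] [0.709 0.497 1.052]
[0.629 0.47  0.09 ] [0.684 0.5   0.165]
[ 0.474 -0.306  0.09 ] [ 0.682 -0.047  1.052]
[0.621 0.13  0.095] [0.656 0.182 0.115]
[ 0.384 -0.5    0.09 ] [ 0.658 -0.047  1.052]
[ 0.474 -0.047  0.115] [0.593 0.077 1.052]
[ 0.287 -0.047  0.09 ] [0.519 0.5   1.052]
[ 0.456 -0.047  0.094] [0.509 0.088 1.052]
[0.444 0.319 0.09 ] [0.475 0.352 0.094]
[0.412 0.354 0.09 ] [0.444 0.389 0.096]
[0.367 0.39  0.09 ] [0.41  0.439 0.096]
side 2114 [0.10862112 0.11049985 0.11257379 0.11500666 0.1173714 ]
(556.25634765625, 58.786354064941406) (187.07496643066406, 182.26058959960938) 9.6995210647583
plane [ 0.00538825 -0.00233269  0.11267217]
```

Run:
```python
from h import *
g=np.load("top.npz"); P,I=g["P"],g["I"].astype(int)
# occupancy heights: max z per 5cm cell
X=P.reshape(-1,3); X=X[(X[:,2]<1.2)&(X[:,2]>-.1)]
S=np.load("side.npz")["P"].reshape(-1,3); X=np.r_[X,S]
print("rows x .15...; cols y .65 -> -.1")
for x in np.arange(.05,.75,.05):
    print("%.2f"%x,[ (lambda q:int(100*np.percentile(q[:,2],98)) if len(q)>3 else None)(X[(abs(X[:,0]-x)<.025)&(abs(X[:,1]-y)<.025)]) for y in np.arange(.65,-.16,-.05)])
# outline fit
m=((I[...,2]>I[...,0]+60)&(I[...,2]>90)).astype(np.uint8); m[:, :215]=0; m[:170]=0;m[300:]=0;m[:,340:]=0
k=cv2.morphologyEx(m,cv2.MORPH_CLOSE,np.ones((9,9))); k=cv2.morphologyEx(k,cv2.MORPH_OPEN,cv2.getStructuringElement(2,(25,25)))
n,l,st,_=cv2.connectedComponentsWithStats(k); print(st)
c=max(cv2.findContours(k,cv2.RETR_EXTERNAL,cv2.CHAIN_APPROX_NONE)[0],key=cv2.contourArea)[:,0]
# project pixels to plane z=.112 via camera centre (P at pixel along ray)
gg=imaging.get_image("top"); Rm=R.from_rotvec(np.ravel(gg["rvec"])).as_matrix(); C=-Rm.T@np.ravel(gg["tvec"]); print("cam",C)
ray=P[c[:,1],c[:,0]]-C; Q=(C+ray*((.111-C[2])/ray[:,2])[:,None])[:,:2]
print(cv2.minAreaRect((Q*1000).astype(np.float32)))
r=P[221,269]-C; print("plug",C+r*((.128-C[2])/r[2]))
```

```text
rows x .15...; cols y .65 -> -.1
0.05 [-85, -85, -85, -85, -85, -85, -85, 57, 58, 60, 62, 63, 64, 64, 39, 34, 0]
0.10 [-85, -84, -85, -84, -85, -85, 56, 57, 62, 62, 62, 1, 1, 36, 37, 1, 0]
0.15 [-85, -85, 53, 34, -84, -85, 60, 61, 61, None, 0, 0, 0, 0, 0, 0, 0]
0.20 [None, 34, 53, 53, 59, 60, 60, None, None, None, None, None, -85, -85, None, None, None]
0.25 [33, 34, 58, 59, 59, None, None, None, None, None, None, None, -85, -85, None, None, None]
0.30 [None, 58, 57, 8, 31, 31, 0, 0, 0, 0, 3, 0, 2, 2, 2, 1, 0]
0.35 [None, 9, 8, 32, 32, 28, 0, 0, 0, 1, 4, 0, 1, 1, 1, 0, 5]
0.40 [None, None, 32, 32, 28, 16, 8, 0, 1, 1, 0, 0, 0, 0, 0, 0, 5]
0.45 [33, None, 32, 28, 20, 20, 11, 8, 1, 0, 11, 11, 11, 11, 105, 0, 0]
0.50 [34, 35, 29, 18, 20, 20, 11, 8, 0, 0, 11, 11, 11, 11, 11, 0, 0]
0.55 [37, 32, 20, 8, 8, 8, 8, 7, 1, 0, 11, 11, 12, 11, 11, 0, 0]
0.60 [34, 23, 33, 38, 8, 8, 6, 1, 1, 0, 11, 11, 13, 11, 9, 0, 0]
0.65 [53, 27, 33, 37, 40, 6, 1, 1, 0, 9, 11, 11, 11, 11, 0, 0, 0]
0.70 [55, 28, 30, 34, 36, 0, 0, 0, 4, 3, 0, 0, 0, 0, 0, 0, 0]
[[     0      0    640    480 299514]
 [   226    185     94    100   7686]]
cam [ 0.47425521 -0.04670182  1.05215808]
((557.289794921875, 59.58739471435547), (185.3629913330078, 170.7637481689453), 9.57820987701416)
plug [0.58174582 0.06402138 0.128     ]
```

```bash
cat >> h.py <<'E'
C0=np.array([.5573,.0596]); A=np.radians(9.6)
X=np.array([np.cos(A),np.sin(A),0]);Y=np.array([-np.sin(A),np.cos(A),0]);RT=np.c_[Y,X,[0,0,-1.]]
def rel(cx,cy,z):  # cover-frame m, tcp z world -> row
    o=arm.get_obs(); r=R.from_rotvec(o["tool_rot"]); t=np.r_[C0,z]+cx*X+cy*Y
    return np.r_[100*r.inv().apply(t-o["tcp_pos"]),(r.inv()*R.from_matrix(RT)).as_rotvec()].round(3)
def st():
    o=arm.get_obs(); d=o["tcp_pos"]-np.r_[C0,0]
    print(o["time_s"],"cover xy mm",(1000*np.array([d@X,d@Y])).round(1),"z",round(1000*o["tcp_pos"][2],1),"F",o["wrist_force"].round(1),"T",o["torque"].round(2),o["width"].round(4),o["joints"].round(2))
E
python3 - <<'E'
from h import *
st(); print(rel(.078,.071,.42)); print(rel(.078,.071,.16))
E
```

```text
Traceback (most recent call last):
  File "h.py", line 20, in st
    print(o["time_s"],"cover xy mm",(1000*np.array([d@X,d@Y])).round(1),"z",round(1000*o["tcp_pos"][2],1),"F",o["wrist_force"].round(1),"T",o["torque"].round(2),o["width"].round(4),o["joints"].round(2))
                                                                                                                                                                 ^^^^^^^^^^^^^^^^
AttributeError: 'float' object has no attribute 'round'
```

```bash
sed -i 's/o\["width"\].round(4)/round(o["width"],4)/' h.py
python3 - <<'E'
from h import *
st(); print(rel(.078,.071,.42)); print(rel(.078,.071,.16))
E
```

```text
0.15 cover xy mm [-265.6  556.8] z 241.5 F [-0.1 -0.3 -0.6] T [ 0.02  0.02 -0.01] 0.0855 [ 1.14  0.13  1.49  0.    1.52 -0.09]
[-5.3758e+01 -2.5527e+01 -1.7823e+01 -1.0000e-03  1.0000e-03  1.0580e+00]
[-5.3761e+01 -2.5491e+01  8.1770e+00 -1.0000e-03  1.0000e-03  1.0580e+00]
```

Emit:
send_rows:
  series:
    - [0,0,-5,0,0,0]
    - [0,0,-10,0,0,0]
    - [0,0,-15,0,0,0]
    - [0,0,-18,0,0,0]
    - [-4.5,-2.1,-18,0,0,0.09]
    - [-9,-4.2,-18,0,0,0.18]
    - [-13.5,-6.4,-18,0,0,0.27]
    - [-18,-8.5,-18,0,0,0.36]
    - [-22.5,-10.6,-18,0,0,0.45]
    - [-27,-12.8,-18,0,0,0.54]
    - [-31.5,-14.9,-18,0,0,0.63]
    - [-36,-17.1,-18,0,0,0.72]
    - [-40.5,-19.2,-18,0,0,0.81]
    - [-45,-21.4,-18,0,0,0.9]
    - [-49.5,-23.5,-18,0,0,0.99]
    - [-53.8,-25.5,-18,0,0,1.058]
    - [-53.8,-25.5,-13.5,0,0,1.058]
    - [-53.8,-25.5,-9,0,0,1.058]
    - [-53.8,-25.5,-4.5,0,0,1.058]
    - [-53.8,-25.5,0,0,0,1.058]
  fingers: 1

```text
time_s: 2.15
tcp_pos: [0.6226, 0.1426, 0.24]
tool_rot: [-2.027, -2.399, 0.001]
wrist_force: [0.4, 0.2, -0.2]
width: -0.0001
```

Run:
```python
from h import *
g=imaging.get_image("top"); save(g,"t2.png"); s=imaging.get_image("side"); w=imaging.get_image("wrist")
st(); print(rel(.078,.071,.14))
cv2.imwrite("pics/w2.png",np.hstack([cv2.resize(x["image"][:,:,::-1],(400,300)) for x in (s,w)]))
np.savez("w.npz",P=cloud(w),I=w["image"])
```

```text
2.3 cover xy mm [75.9 71.2] z 238.0 F [0.8 0.4 0.4] T [-0.   -0.05 -0.04] -0.0001 [ 0.15  0.24  1.37 -0.    1.54 -0.02]
[-2.200e-02  2.930e-01  9.798e+00 -9.000e-03 -0.000e+00  0.000e+00]
```

View pics/w2.png

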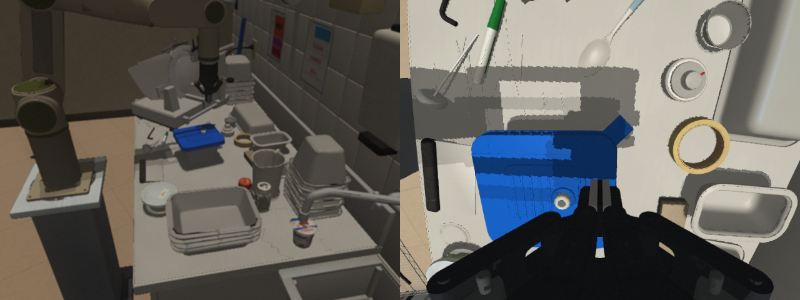

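The fingers are shut above corner_a, near the tab. The view is clear all around the cover. Next I go down to just above the rim.

Emit:
send_rows:
  series:
    - [0,0.2,3,0,0,0]
    - [0,0.2,6,0,0,0]
    - [0,0.2,8.5,0,0,0]
    - [0,0.2,10,0,0,0]
    - [0,0.2,10.4,0,0,0]
    - [0,0.2,10.4,0,0,0]
    - [0,0.2,10.4,0,0,0]

```text
time_s: 3.0
tcp_pos: [0.6263, 0.1434, 0.1408]
tool_rot: [2.026, 2.398, 0.004]
wrist_force: [-0.6, -0.0, -0.3]
width: 0.0002
```

Run:
```python
from h import *
st()
```

```text
3.0 cover xy mm [82.  71.1] z 140.8 F [-0.6 -0.  -0.3] T [-0.03  0.03  0.02] 0.0002 [ 0.15  0.31  1.48  0.    1.36 -0.02]
```

Emit:
send_rows:
  series:
    - [0,-0.1,0.5,0,0,0]
    - [0,-0.3,1,0,0,0]
    - [0,-0.3,1,0,0,0]
    - [0,-0.3,1,0,0,0]

```text
time_s: 3.4
tcp_pos: [0.6216, 0.1426, 0.128]
tool_rot: [-2.027, -2.4, 0.001]
wrist_force: [0.3, -0.5, 0.1]
width: 0.0002
```

Emit:
send_rows:
  series:
    - [0,0,0.1,0,0,0]
    - [0,0,0.2,0,0,0]
    - [0,0,0.3,0,0,0]
    - [0,0,0.4,0,0,0]
    - [0,0,0.4,0,0,0]

```text
time_s: 3.9
tcp_pos: [0.6221, 0.1428, 0.1245]
tool_rot: [2.027, 2.4, 0.001]
wrist_force: [-1.5, 0.5, 2.8]
width: -0.0003
```

Run:
```python
from h import *
st()
```

```text
3.9 cover xy mm [77.8 71.2] z 124.5 F [-1.5  0.5  2.8] T [-0.    0.19 -0.02] -0.0003 [ 0.15  0.31  1.5   0.    1.33 -0.02]
```

Contact at tip height ≈113.5 mm, as expected. Now I press corner_a.

Emit:
send_rows:
  series:
    - [0,0,0.1,0,0,0]
    - [0,0,0.2,0,0,0]
    - [0,0,0.3,0,0,0]
    - [0,0,0.4,0,0,0]
    - [0,0,0.4,0,0,0]

```text
time_s: 4.4
tcp_pos: [0.6225, 0.1429, 0.1219]
tool_rot: [2.026, 2.399, 0.002]
wrist_force: [-3.7, -0.3, 10.0]
width: -0.0004
```

Emit:
send_rows:
  series:
    - [0,0,0.1,0,0,0]
    - [0,0,0.2,0,0,0]
    - [0,0,0.3,0,0,0]
    - [0,0,0.3,0,0,0]

```text
time_s: 4.8
tcp_pos: [0.6227, 0.143, 0.1192]
tool_rot: [2.026, 2.399, 0.003]
wrist_force: [-3.3, 0.5, 10.5]
width: -0.0001
```

Emit:
send_rows:
  series:
    - [0,0,0.1,0,0,0]
    - [0,0,0.2,0,0,0]
    - [0,0,0.3,0,0,0]
    - [0,0,0.3,0,0,0]

```text
time_s: 5.2
tcp_pos: [0.623, 0.1431, 0.1164]
tool_rot: [2.026, 2.399, 0.004]
wrist_force: [-3.1, 0.5, 10.7]
width: 0.0
```

Emit:
send_rows:
  series:
    - [0,0,0.1,0,0,0]
    - [0,0,0.2,0,0,0]
    - [0,0,0.2,0,0,0]

```text
time_s: 5.5
tcp_pos: [0.6238, 0.1431, 0.1158]
tool_rot: [2.025, 2.398, 0.006]
wrist_force: [-4.0, 1.0, 17.0]
width: -0.0002
```

Run:
```python
from h import *
st()
g=imaging.get_image("top"); P=cloud(g)
for n,(a,b) in dict(a=(80,73),b=(80,-73),c=(-80,-73),d=(-80,73)).items():
    t=C0+a*.97e-3*X[:2]+b*.97e-3*Y[:2]; m=np.linalg.norm(P[...,:2]-t,axis=-1)<.012; m&=(abs(P[...,2]-.11)<.015); print(n,m.sum(),np.median(P[m][:,2]).round(4))
```

```text
5.5 cover xy mm [79.5 71.3] z 115.8 F [-4.  1. 17.] T [-0.01  0.69  0.03] -0.0002 [ 0.15  0.32  1.51  0.    1.31 -0.02]
a 9 0.1045
b 109 0.1135
c 6 0.1228
d 2 0.1241
```

Corner_a is home, with TCP z at 115.8 mm and 17 N. I slide along the rim toward corner_b.

Emit:
send_rows:
  series:
    - [-0.5,0,0,0,0,0]
    - [-1,0,0,0,0,0]
    - [-1.5,0,0,0,0,0]
    - [-2,0,0,0,0,0]
    - [-2.5,0,0,0,0,0]
    - [-3,0,0,0,0,0]
    - [-3.5,0,0,0,0,0]
    - [-4,0,0,0,0,0]
    - [-4,0,0,0,0,0]

```text
time_s: 6.45
tcp_pos: [0.6326, 0.1047, 0.1172]
tool_rot: [2.023, 2.396, 0.013]
wrist_force: [2.0, 5.9, 16.5]
width: 0.0
```

Emit:
send_rows:
  series:
    - [-0.5,0,0,0,0,0]
    - [-1,0,0,0,0,0]
    - [-1.5,0,0,0,0,0]
    - [-2,0,0,0,0,0]
    - [-2.5,0,0,0,0,0]
    - [-3,0,0,0,0,0]
    - [-3,0,0,0,0,0]

```text
time_s: 7.15
tcp_pos: [0.6372, 0.0746, 0.1169]
tool_rot: [2.023, 2.396, 0.011]
wrist_force: [2.2, 4.3, 17.2]
width: -0.0001
```

Run:
```python
from h import *
st()
```

```text
7.15 cover xy mm [81.3  1.4] z 116.9 F [ 2.2  4.3 17.2] T [ 0.67 -0.21 -0.01] -0.0001 [ 0.04  0.32  1.5   0.    1.31 -0.13]
```

Emit:
send_rows:
  series:
    - [0,-0.1,0.1,0,0,0]
    - [0,-0.2,0.1,0,0,0]
    - [-0.5,-0.2,0.1,0,0,0]
    - [-1,-0.2,0.1,0,0,0]
    - [-1.5,-0.2,0.1,0,0,0]
    - [-2,-0.2,0.1,0,0,0]
    - [-2.5,-0.2,0.1,0,0,0]
    - [-3,-0.2,0.1,0,0,0]
    - [-3.5,-0.2,0.1,0,0,0]
    - [-4,-0.2,0.1,0,0,0]
    - [-4,-0.2,0.1,0,0,0]

```text
time_s: 8.25
tcp_pos: [0.6423, 0.035, 0.1163]
tool_rot: [2.023, 2.396, 0.012]
wrist_force: [2.0, 5.5, 19.1]
width: -0.0001
```

Emit:
send_rows:
  series:
    - [-0.5,0,0,0,0,0]
    - [-1,0,0,0,0,0]
    - [-1.5,0,0,0,0,0]
    - [-2,0,0,0,0,0]
    - [-2.5,0,0,0,0,0]
    - [-3,0,0,0,0,0]
    - [-3.2,0,0,0,0,0]
    - [-3.2,0,0,0,0,0]
    - [-3.2,0,0,0,0,0]

```text
time_s: 9.15
tcp_pos: [0.647, 0.0039, 0.1157]
tool_rot: [2.023, 2.397, 0.011]
wrist_force: [1.9, 6.8, 17.2]
width: -0.0
```

Run:
```python
from h import *
st()
```

```text
9.15 cover xy mm [ 79.2 -69.9] z 115.7 F [ 1.9  6.8 17.2] T [ 1.29 -0.15 -0.04] -0.0 [-0.07  0.34  1.49  0.    1.31 -0.24]
```

Corner_b is home. Now b→c, which is tool −y.

Emit:
send_rows:
  series:
    - [0,-0.5,0,0,0,0]
    - [0,-1,0,0,0,0]
    - [0,-1.5,0,0,0,0]
    - [0,-2,0,0,0,0]
    - [0,-2.5,0,0,0,0]
    - [0,-3,0,0,0,0]
    - [0,-3.5,0,0,0,0]
    - [0,-4,0,0,0,0]
    - [0,-4,0,0,0,0]

```text
time_s: 10.05
tcp_pos: [0.61, -0.0046, 0.1176]
tool_rot: [2.02, 2.391, 0.014]
wrist_force: [6.6, 1.2, 20.1]
width: -0.0003
```

Emit:
send_rows:
  series:
    - [0,-0.5,0,0,0,0]
    - [0,-1,0,0,0,0]
    - [0,-1.5,0,0,0,0]
    - [0,-2,0,0,0,0]
    - [0,-2.5,0,0,0,0]
    - [0,-3,0,0,0,0]
    - [0,-3.5,0,0,0,0]
    - [0,-4,0,0,0,0]
    - [0,-4,0,0,0,0]

```text
time_s: 10.95
tcp_pos: [0.572, -0.0116, 0.1187]
tool_rot: [2.018, 2.389, 0.016]
wrist_force: [9.6, 0.6, 23.7]
width: -0.0
```

Run:
```python
from h import *
st()
g=imaging.get_image("top"); save(g,"t3.png"); P=cloud(g)
for n,(a,b) in dict(a=(80,73),b=(80,-73),c=(-80,-73),d=(-80,73)).items():
    t=C0+a*.97e-3*X[:2]+b*.97e-3*Y[:2]; m=np.linalg.norm(P[...,:2]-t,axis=-1)<.012; m&=(abs(P[...,2]-.11)<.015); print(n,m.sum(),np.median(P[m][:,2]).round(4))
cv2.imwrite("pics/t3c.png",cv2.resize(g["image"][150:310,190:370,::-1],None,fx=3,fy=3))
```

```text
10.95 cover xy mm [  2.7 -72.6] z 118.7 F [ 9.6  0.6 23.7] T [ 0.2  -1.59 -0.01] -0.0 [-0.11  0.13  1.72  0.    1.27 -0.28]
a 82 0.1067
b 0 nan
c 113 0.1106
d 0 nan
  return _methods._mean(a, axis=axis, dtype=dtype,
  ret = ret.dtype.type(ret / rcount)
```

View pics/t3c.png

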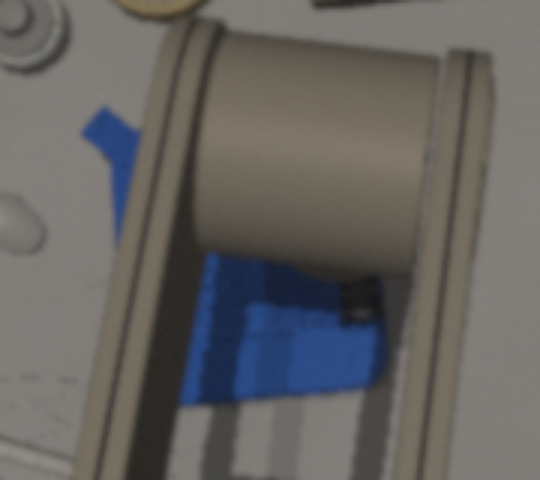

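The arm hides most of the cover. The tab tip (≈(217,193)) and near edge (≈row 283) are where they were, so nothing has slid. I continue to corner_c slightly deeper.

Emit:
send_rows:
  series:
    - [0.1,-0.5,0.1,0,0,0]
    - [0.1,-1,0.1,0,0,0]
    - [0.1,-1.5,0.1,0,0,0]
    - [0.1,-2,0.1,0,0,0]
    - [0.1,-2.5,0.1,0,0,0]
    - [0.1,-3,0.1,0,0,0]
    - [0.1,-3.5,0.1,0,0,0]
    - [0.1,-4,0.1,0,0,0]
    - [0.1,-4,0.1,0,0,0]

```text
time_s: 11.9
tcp_pos: [0.5315, -0.0174, 0.1167]
tool_rot: [2.019, 2.39, 0.014]
wrist_force: [8.1, 0.5, 21.7]
width: -0.0001
```

Emit:
send_rows:
  series:
    - [0,-0.5,0,0,0,0]
    - [0,-1,0,0,0,0]
    - [0,-1.5,0,0,0,0]
    - [0,-2,0,0,0,0]
    - [0,-2.5,0,0,0,0]
    - [0,-3,0,0,0,0]
    - [0,-3.5,0,0,0,0]
    - [0,-3.8,0,0,0,0]
    - [0,-3.8,0,0,0,0]

```text
time_s: 12.8
tcp_pos: [0.4931, -0.0237, 0.1155]
tool_rot: [2.02, 2.391, 0.012]
wrist_force: [7.0, 0.1, 19.2]
width: -0.0
```

Run:
```python
from h import *
st()
```

```text
12.8 cover xy mm [-77.2 -71.4] z 115.5 F [ 7.   0.1 19.2] T [ 0.15 -1.06  0.  ] -0.0 [-0.15 -0.07  1.93  0.    1.27 -0.32]
```

Corner_c is home (115.5 mm). Now c→d, which is tool +x.

Emit:
send_rows:
  series:
    - [0.5,0,0,0,0,0]
    - [1,0,0,0,0,0]
    - [1.5,0,0,0,0,0]
    - [2,0,0,0,0,0]
    - [2.5,0,0,0,0,0]
    - [3,0,0,0,0,0]
    - [3.5,0,0,0,0,0]
    - [4,0,0,0,0,0]
    - [4.5,0,0,0,0,0]
    - [5,0,0,0,0,0]
    - [5.5,0,0,0,0,0]
    - [6,0,0,0,0,0]
    - [6.5,0,0,0,0,0]
    - [7,0,0,0,0,0]
    - [7,0,0,0,0,0]

```text
time_s: 14.3
tcp_pos: [0.4812, 0.0444, 0.1158]
tool_rot: [2.02, 2.391, 0.008]
wrist_force: [1.0, -7.5, 25.0]
width: -0.0001
```

Run:
```python
from h import *
st()
```

```text
14.3 cover xy mm [-77.6  -2.3] z 115.8 F [ 1.  -7.5 25. ] T [-1.33 -0.32 -0.02] -0.0001 [-0.01 -0.1   1.96 -0.    1.27 -0.18]
```

Emit:
send_rows:
  series:
    - [0.5,0,0,0,0,0]
    - [1,0,0,0,0,0]
    - [1.5,0,0,0,0,0]
    - [2,0,0,0,0,0]
    - [2.5,0,0,0,0,0]
    - [3,0,0,0,0,0]
    - [3.5,0,0,0,0,0]
    - [4,0,0,0,0,0]
    - [4.5,0,0,0,0,0]
    - [5,0,0,0,0,0]
    - [5.5,0,0,0,0,0]
    - [6,0,0,0,0,0]
    - [6.5,0,0,0,0,0]
    - [7,0,0,0,0,0]
    - [7.2,0,0,0,0,0]
    - [7.2,0,0,0,0,0]
    - [7.2,0,0,0,0,0]

```text
time_s: 16.0
tcp_pos: [0.4683, 0.1158, 0.1146]
tool_rot: [2.022, 2.393, 0.008]
wrist_force: [1.9, -9.6, 20.9]
width: 0.0002
```

Run:
```python
from h import *
st()
```

```text
16.0 cover xy mm [-78.3  70.3] z 114.6 F [ 1.9 -9.6 20.9] T [-1.52 -0.42  0.01] 0.0002 [ 0.14 -0.1   1.96 -0.    1.27 -0.03]
```

Emit:
send_rows:
  series:
    - [0,0.5,0,0,0,0]
    - [0,1,0,0,0,0]
    - [0,1.5,0,0,0,0]
    - [0,2,0,0,0,0]
    - [0,2.5,0,0,0,0]
    - [0,3,0,0,0,0]
    - [0,3.5,0,0,0,0]
    - [0,4,0,0,0,0]
    - [0,4.5,0,0,0,0]
    - [0,5,0,0,0,0]
    - [0,5.5,0,0,0,0]
    - [0,6,0,0,0,0]
    - [0,6.5,0,0,0,0]
    - [0,7,0,0,0,0]
    - [0,7.5,0,0,0,0]
    - [0,7.8,0,0,0,0]
    - [0,7.8,0,0,0,0]

```text
time_s: 17.7
tcp_pos: [0.5427, 0.1302, 0.1153]
tool_rot: [2.025, 2.398, 0.004]
wrist_force: [-14.6, -2.8, 35.7]
width: 0.0001
```

Emit:
send_rows:
  series:
    - [0,0.5,0,0,0,0]
    - [0,1,0,0,0,0]
    - [0,1.5,0,0,0,0]
    - [0,2,0,0,0,0]
    - [0,2.5,0,0,0,0]
    - [0,3,0,0,0,0]
    - [0,3.5,0,0,0,0]
    - [0,4,0,0,0,0]
    - [0,4.5,0,0,0,0]
    - [0,5,0,0,0,0]
    - [0,5.5,0,0,0,0]
    - [0,6,0,0,0,0]
    - [0,6.5,0,0,0,0]
    - [0,7,0,0,0,0]
    - [0,7.5,0,0,0,0]
    - [0,7.8,0,0,0,0]
    - [0,7.8,0,0,0,0]

```text
time_s: 19.4
tcp_pos: [0.6197, 0.1433, 0.1146]
tool_rot: [2.025, 2.398, 0.005]
wrist_force: [-7.8, -2.2, 23.6]
width: 0.0
```

```bash
cat > chk.py <<'E'
from h import *
st(); np.seterr(all="ignore")
for cam in("top","side"):
  g=imaging.get_image(cam); save(g,"t4%s.png"%cam); P=cloud(g); I=g["image"].astype(int)
  for n,(a,b) in dict(a=(80,73),ab=(80,0),b=(80,-73),bc=(0,-73),c=(-80,-73),cd=(-80,0),d=(-80,73),da=(0,73)).items():
    t=C0+a*.97e-3*X[:2]+b*.97e-3*Y[:2]; m=np.linalg.norm(P[...,:2]-t,axis=-1)<.012; m&=(abs(P[...,2]-.11)<.015)&(I[...,2]>I[...,0]+40)
    if m.sum()>4: print(cam,n,m.sum(),np.median(P[m][:,2]).round(4))
E
python3 chk.py
```

```text
19.4 cover xy mm [75.5 72.1] z 114.6 F [-7.8 -2.2 23.6] T [-0.47  1.4  -0.11] 0.0 [ 0.15  0.31  1.52 -0.    1.31 -0.02]
top ab 100 0.1053
top bc 110 0.1075
top cd 114 0.1075
top d 69 0.1061
top da 39 0.1071
side ab 28 0.1032
side bc 36 0.1056
side cd 31 0.1058
side d 24 0.1035
side da 20 0.1042
```

Most of the rim reads home, but sides bc and cd look about 2 mm high, so corner_c may have rocked up. I stay down and go round again through b and c.

Emit:
send_rows:
  series:
    - [-0.8,0.1,0,0,0,0]
    - [-1.6,0.2,0,0,0,0]
    - [-2.4,0.2,0,0,0,0]
    - [-3.2,0.2,0,0,0,0]
    - [-4,0.2,0,0,0,0]
    - [-4.8,0.2,0,0,0,0]
    - [-5.6,0.2,0,0,0,0]
    - [-6.4,0.2,0,0,0,0]
    - [-7.2,0.2,0,0,0,0]
    - [-8,0.2,0,0,0,0]
    - [-8.8,0.2,0,0,0,0]
    - [-9.6,0.2,0,0,0,0]
    - [-10.4,0.2,0,0,0,0]
    - [-11.2,0.2,0,0,0,0]
    - [-12,0.2,0,0,0,0]
    - [-12.8,0.2,0,0,0,0]
    - [-13.6,0.2,0,0,0,0]
    - [-14.2,0.2,0,0,0,0]
    - [-14.2,0.2,0,0,0,0]
    - [-14.2,0.2,0,0,0,0]

```text
time_s: 21.5
tcp_pos: [0.6435, 0.0033, 0.1102]
tool_rot: [-2.028, -2.399, -0.0]
wrist_force: [-1.1, 0.1, 0.7]
width: 0.0002
```

Emit:
send_rows:
  series:
    - [0,-0.8,0,0,0,0]
    - [0,-1.6,0,0,0,0]
    - [0,-2.4,0,0,0,0]
    - [0,-3.2,0,0,0,0]
    - [0,-4,0,0,0,0]
    - [0,-4.8,0,0,0,0]
    - [0,-5.6,0,0,0,0]
    - [0,-6.4,0,0,0,0]
    - [0,-7.2,0,0,0,0]
    - [0,-8,0,0,0,0]
    - [0,-8.8,0,0,0,0]
    - [0,-9.6,0,0,0,0]
    - [0,-10.4,0,0,0,0]
    - [0,-11.2,0,0,0,0]
    - [0,-12,0,0,0,0]
    - [0,-12.8,0,0,0,0]
    - [0,-13.6,0,0,0,0]
    - [0,-14.4,0,0,0,0]
    - [0,-15.2,0,0,0,0]
    - [0,-15.4,0,0,0,0]

```text
time_s: 23.5
tcp_pos: [0.4917, -0.0232, 0.1109]
tool_rot: [2.025, 2.397, 0.001]
wrist_force: [4.3, -3.8, -1.1]
width: 0.0003
```

```bash
python3 chk.py
```

```text
23.5 cover xy mm [-78.5 -70.7] z 110.9 F [ 4.3 -3.8 -1.1] T [-0.7  -0.72 -0.04] 0.0003 [-0.15 -0.06  1.93 -0.    1.27 -0.32]
top d 38 0.1067
top da 111 0.1043
side d 13 0.1051
```

The height and force show the fingertip is no longer on the cover, so I look before moving.

Run:
```python
from h import *
a=cv2.imread("pics/t4top.png")[150:310,190:370]; b=cv2.imread("pics/t4side.png")[180:280,240:380]
w=imaging.get_image("wrist")["image"][:,:,::-1]
cv2.imwrite("pics/l.png",np.hstack([cv2.resize(a,(450,400)),cv2.resize(b,(350,400))]))
cv2.imwrite("pics/w5.png",w)
```

```text
(no output)
```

View pics/l.png

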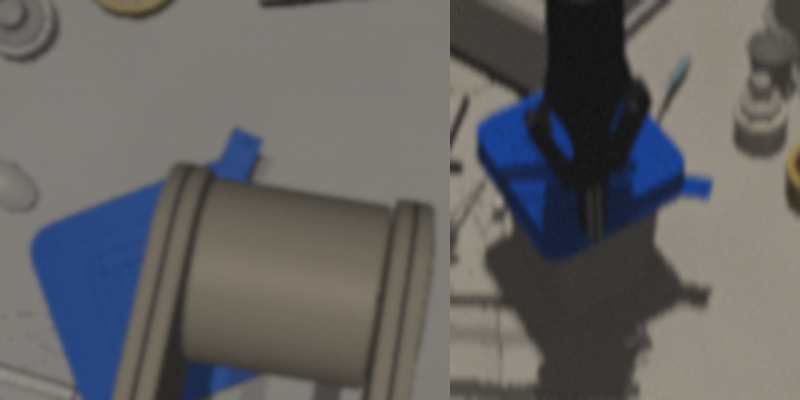

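View pics/w5.png

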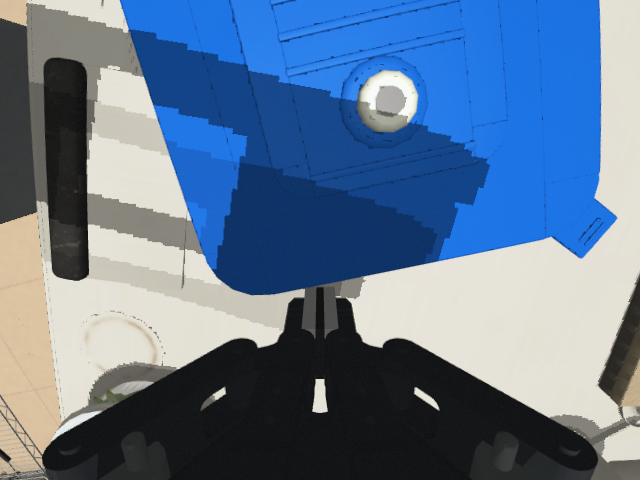

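The pan has turned clockwise by roughly 25–40° under the fingers, and the tip now stands on its −y side, off the cover. I back off, rise only a little (below the 35 mm limit), move aside and measure again.

Emit:
send_rows:
  series:
    - [-0.5,0,0,0,0,0]
    - [-1,0,0,0,0,0]
    - [-1.5,0,-0.5,0,0,0]
    - [-2,0,-1.5,0,0,0]
    - [-3,0,-2.5,0,0,0]
    - [-6,0,-2.8,0,0,0]
    - [-10,0,-2.8,0,0,0]
    - [-14,0,-2.8,0,0,0]
    - [-17,0,-2.8,0,0,0]
    - [-17,0,-2.8,0,0,0]

```text
time_s: 24.65
tcp_pos: [0.5208, -0.1945, 0.1397]
tool_rot: [2.03, 2.394, -0.001]
wrist_force: [-0.3, -0.2, 0.1]
width: 0.0002
```

```bash
cat > fit.py <<'E'
from h import *
def fit(tag):
    g=imaging.get_image("top"); save(g,tag+".png"); P=cloud(g); I=g["image"].astype(int)
    m=((I[...,2]>I[...,0]+50)&(I[...,2]>60)).astype(np.uint8); m[:,:170]=0; m[:150]=0;m[330:]=0;m[:,370:]=0
    k=cv2.morphologyEx(m,cv2.MORPH_CLOSE,np.ones((9,9))); k=cv2.morphologyEx(k,cv2.MORPH_OPEN,cv2.getStructuringElement(2,(25,25)))
    c=max(cv2.findContours(k,cv2.RETR_EXTERNAL,cv2.CHAIN_APPROX_NONE)[0],key=cv2.contourArea)[:,0]
    Rm=R.from_rotvec(np.ravel(g["rvec"])).as_matrix(); C=-Rm.T@np.ravel(g["tvec"])
    ray=P[c[:,1],c[:,0]]-C; Q=(C+ray*((.104-C[2])/ray[:,2])[:,None])[:,:2]
    print(cv2.minAreaRect((Q*1000).astype(np.float32)),cv2.boundingRect(c))
    return g,P,k.astype(bool)
if __name__=="__main__":
    import sys
    st(); g,P,k=fit(sys.argv[1]); Q=P[k]; print("z",np.percentile(Q[:,2],[5,25,50,75,95]).round(4))
    cv2.imwrite("pics/%sc.png"%sys.argv[1],cv2.resize(g["image"][150:330,170:370,::-1],None,fx=4,fy=3.3333))
E
sed -i 's/fx=4,fy=3.3333/fx=3.3,fy=3.3/' fit.py
python3 fit.py f1
```

```text
24.65 cover xy mm [ -78.4 -244.4] z 139.7 F [-0.3 -0.2  0.1] T [-0.01  0.03  0.01] 0.0002 [-0.45  0.08  1.73 -0.    1.33 -0.61]
((492.2677307128906, 89.26173400878906), (171.68902587890625, 186.59085083007812), 22.054821014404297) (203, 215, 109, 106)
z [0.1018 0.1037 0.1051 0.1065 0.1089]fit.py:8: RuntimeWarning: divide by zero encountered in divide
  ray=P[c[:,1],c[:,0]]-C; Q=(C+ray*((.104-C[2])/ray[:,2])[:,None])[:,:2]
fit.py:8: RuntimeWarning: invalid value encountered in multiply
  ray=P[c[:,1],c[:,0]]-C; Q=(C+ray*((.104-C[2])/ray[:,2])[:,None])[:,:2]
```

View pics/f1c.png

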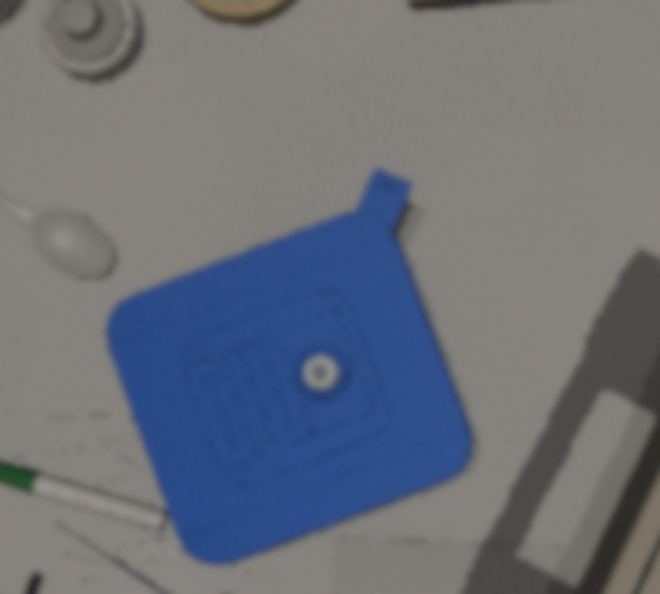

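The top view now shows all of the cover. It is centred at (0.492, 0.089) with its x axis at −68°, so the pan was dragged about 72 mm. The cover looks flat. I fit its plane, then push the pan back squarely with open fingers on the skirt in two face-on pushes.

```bash
sed -i 's/^C0=.*/C0=np.array([.4923,.0893]); A=np.radians(-67.95)/' h.py
python3 - <<'E'
from h import *
g=imaging.get_image("top"); P=cloud(g); d=P-np.r_[C0,0]; x=d@X; y=d@Y
m=(abs(x)<.088)&(abs(y)<.081)&((abs(x)>.058)|(abs(y)>.051))&(abs(P[...,2]-.107)<.012)
A_=np.c_[x[m],y[m],np.ones(m.sum())]; p=np.linalg.lstsq(A_,P[m][:,2],rcond=None)[0]; print(p)
for n,(a,b) in dict(a=(80,73),b=(80,-73),c=(-80,-73),d=(-80,73)).items(): print(n,p@[a/1e3,b/1e3,1])
st(); print(rel(0,-.128,.14),rel(0,-.128,.09))
E
```

```text
[-0.00121306 -0.00024751  0.10440147]
a 0.10428635197620219
b 0.1043224884149906
c 0.1045165782765584
d 0.10448044183776999
24.75 cover xy mm [270.4 -79.4] z 139.0 F [-0.1  0.8 -0.5] T [ 0.02 -0.01 -0.  ] 0.0002 [-0.44  0.08  1.73  0.    1.33 -0.61]
[ 25.339 -10.615  -0.108   0.     -0.      1.352] [ 25.339 -10.618   4.892   0.     -0.      1.352]
```

All four corners are home (104.3–104.5 mm). Next is the approach for push 1, with the fingers open.

Emit:
send_rows:
  series:
    - [2.5,-1,0,0,0,0.135]
    - [5,-2.1,0,0,0,0.27]
    - [7.5,-3.2,0,0,0,0.405]
    - [10,-4.2,0,0,0,0.54]
    - [12.5,-5.3,0,0,0,0.675]
    - [15,-6.4,0,0,0,0.81]
    - [17.5,-7.4,0,0,0,0.945]
    - [20,-8.5,0,0,0,1.08]
    - [22.5,-9.5,0,0,0,1.215]
    - [25.3,-10.6,0,0,0,1.35]
    - [25.3,-10.6,2.5,0,0,1.352]
    - [25.3,-10.6,4.8,0,0,1.352]
    - [25.3,-10.6,4.8,0,0,1.352]
    - [25.3,-10.6,4.8,0,0,1.352]
  fingers: -1

```text
time_s: 26.15
tcp_pos: [0.3729, 0.0422, 0.0907]
tool_rot: [-3.082, -0.605, 0.001]
wrist_force: [-0.6, -0.2, 0.2]
width: 0.0852
```

Run:
```python
from h import *
st()
```

```text
26.15 cover xy mm [  -1.1 -128.4] z 90.7 F [-0.6 -0.2  0.2] T [ 0.02 -0.02 -0.03] 0.0852 [-0.02 -0.39  2.25  0.    1.29  1.16]
```

Emit:
send_rows:
  series:
    - [1,0,0,0,0,0]
    - [2,0,0,0,0,0]
    - [2.7,0,0,0,0,0]
    - [3.2,0,0,0,0,0]
    - [3.7,0,0,0,0,0]
    - [4.2,0,0,0,0,0]
    - [4.7,0,0,0,0,0]
    - [5.2,0,0,0,0,0]
    - [5.7,0,0,0,0,0]
    - [6.2,0,0,0,0,0]
    - [6.7,0,0,0,0,0]
    - [7.2,0,0,0,0,0]
    - [7.6,0,0,0,0,0]
    - [8,0,0,0,0,0]
    - [8,0,0,0,0,0]

```text
time_s: 27.65
tcp_pos: [0.4441, 0.0708, 0.0895]
tool_rot: [3.082, 0.604, -0.014]
wrist_force: [-15.7, -6.9, 7.0]
width: 0.0857
```

Run:
```python
from h import *
st()
from fit import fit
fit("f2")
```

```text
27.65 cover xy mm [ -1.  -51.6] z 89.5 F [-15.7  -6.9   7. ] T [-0.95  2.25  0.09] 0.0857 [ 0.05 -0.14  2.05 -0.    1.24  1.23]
((552.8224487304688, 114.21699523925781), (132.90013122558594, 186.05125427246094), 22.02958869934082) (195, 194, 102, 67)fit.py:8: RuntimeWarning: divide by zero encountered in divide
  ray=P[c[:,1],c[:,0]]-C; Q=(C+ray*((.104-C[2])/ray[:,2])[:,None])[:,:2]
fit.py:8: RuntimeWarning: invalid value encountered in multiply
  ray=P[c[:,1],c[:,0]]-C; Q=(C+ray*((.104-C[2])/ray[:,2])[:,None])[:,:2]
```

```bash
sed -i 's/^C0=.*/C0=np.array([.5347,.1069]); A=np.radians(-67.95)/' h.py
python3 - <<'E'
from h import *
import h
h.RT=np.c_[-X,Y,[0,0,-1.]]
st(); print(rel(-.13,0,.14),rel(-.13,0,.09))
E
```

```text
27.7 cover xy mm [ -0.6 -97.6] z 89.5 F [-15.9  -6.9   7.1] T [-0.96  2.39  0.05] 0.0851 [ 0.05 -0.14  2.05 -0.    1.24  1.23]
[ 9.7380e+00 -1.2929e+01 -5.1250e+00 -8.0000e-03  6.0000e-03 -1.5690e+00] [ 9.7810e+00 -1.2924e+01 -1.2500e-01 -8.0000e-03  6.0000e-03 -1.5690e+00]
```

Emit:
send_rows:
  series:
    - [-2,0,0,0,0,0]
    - [-3,0,-2,0,0,-0.13]
    - [-3,-1,-5,0,0,-0.26]
    - [-1,-3,-5,0,0,-0.39]
    - [0,-5.5,-5,0,0,-0.52]
    - [1,-8,-5,0,0,-0.65]
    - [2.5,-10,-5,0,0,-0.78]
    - [4,-11.5,-5,0,0,-0.91]
    - [6,-12.5,-5,0,0,-1.04]
    - [8,-13,-5,0,0,-1.17]
    - [9.4,-13.2,-5,0,0,-1.3]
    - [9.4,-13.2,-5,0,0,-1.43]
    - [9.4,-13.2,-5,0,0,-1.57]
    - [9.4,-13.2,-2.5,0,0,-1.57]
    - [9.4,-13.2,0,0,0,-1.57]
    - [9.4,-13.2,0,0,0,-1.57]
    - [9.4,-13.2,0,0,0,-1.57]

```text
time_s: 29.4
tcp_pos: [0.4845, 0.2295, 0.0907]
tool_rot: [-1.754, -2.606, 0.001]
wrist_force: [0.6, 0.2, 0.7]
width: 0.0853
```

Run:
```python
from h import *
st()
from fit import fit
fit("f3")
```

```text
29.4 cover xy mm [-132.5   -0.5] z 90.7 F [0.6 0.2 0.7] T [-0.    0.   -0.04] 0.0853 [ 0.35  0.09  1.82 -0.    1.23 -0.04]
((534.9048461914062, 105.3582992553711), (172.34400939941406, 183.73751831054688), 22.314817428588867) (196, 194, 108, 105)fit.py:8: RuntimeWarning: divide by zero encountered in divide
  ray=P[c[:,1],c[:,0]]-C; Q=(C+ray*((.104-C[2])/ray[:,2])[:,None])[:,:2]
fit.py:8: RuntimeWarning: invalid value encountered in multiply
  ray=P[c[:,1],c[:,0]]-C; Q=(C+ray*((.104-C[2])/ray[:,2])[:,None])[:,:2]
```

Emit:
send_rows:
  series:
    - [-1,0,0,0,0,0]
    - [-2,0,0,0,0,0]
    - [-2.5,0,0,0,0,0]
    - [-3,0,0,0,0,0]
    - [-3.5,0,0,0,0,0]
    - [-4,0,0,0,0,0]
    - [-4.5,0,0,0,0,0]
    - [-5,0,0,0,0,0]
    - [-5.5,0,0,0,0,0]
    - [-6,0,0,0,0,0]
    - [-6.5,0,0,0,0,0]
    - [-7,0,0,0,0,0]
    - [-7.5,0,0,0,0,0]
    - [-8,0,0,0,0,0]
    - [-8.2,0,0,0,0,0]
    - [-8.2,0,0,0,0,0]

```text
time_s: 31.05
tcp_pos: [0.5151, 0.1564, 0.091]
tool_rot: [-1.751, -2.604, -0.006]
wrist_force: [-4.9, 15.3, 5.1]
width: 0.0852
```

Emit:
send_rows:
  series:
    - [2,0,0,0,0,0]
    - [4,0,0,0,0,0]
    - [4,0,0,0,0,0]
  fingers: 1

```text
time_s: 31.35
tcp_pos: [0.4998, 0.192, 0.0904]
tool_rot: [-1.752, -2.607, -0.001]
wrist_force: [0.6, 0.2, 0.3]
width: 0.044
```

Run:
```python
from h import *
st()
from fit import fit
g,P,k=fit("f4"); C1=np.array([.557,.0595]); d=P-np.r_[C1,0]; x=d@X; y=d@Y
m=(abs(x)<.088)&(abs(y)<.081)&((abs(x)>.058)|(abs(y)>.051))&(abs(P[...,2]-.107)<.012)&k
p=np.linalg.lstsq(np.c_[x[m],y[m],np.ones(m.sum())],P[m][:,2],rcond=None)[0]
for n,(a,b) in dict(a=(80,73),b=(80,-73),c=(-80,-73),d=(-80,73)).items(): print(n,p@[a/1e3,b/1e3,1])
```

```text
31.35 cover xy mm [-92.   -0.4] z 90.4 F [0.6 0.2 0.3] T [ 0.02 -0.   -0.02] 0.044 [ 0.27  0.09  1.82  0.    1.23 -0.12]
((552.9877319335938, 59.600067138671875), (172.33877563476562, 186.43040466308594), 22.171188354492188) (219, 185, 109, 105)
a 0.10427317245700177
b 0.10444888009250787
c 0.10441495520946475
d 0.10423924757395865fit.py:8: RuntimeWarning: divide by zero encountered in divide
  ray=P[c[:,1],c[:,0]]-C; Q=(C+ray*((.104-C[2])/ray[:,2])[:,None])[:,:2]
fit.py:8: RuntimeWarning: invalid value encountered in multiply
  ray=P[c[:,1],c[:,0]]-C; Q=(C+ray*((.104-C[2])/ray[:,2])[:,None])[:,:2]
```

The cover is back at (0.553, 0.060), about 4 mm from where it started, and all corners still read home. The drag may have spoiled part of the first lap's order, so I repeat the lap clockwise from corner_a with light vertical presses and small hops instead of sliding.

```bash
sed -i 's/^C0=.*/C0=np.array([.5530,.0596]); A=np.radians(-67.85)/; s/RT=np.c_.*/RT=np.c_[-X,Y,[0,0,-1.]]/' h.py
python3 - <<'E'
from h import *
st(); print(rel(.078,.071,.14),rel(.078,.071,.121))
E
```

```text
31.4 cover xy mm [-141.6    0.7] z 90.4 F [-0.2  0.3 -0.2] T [-0.    0.02 -0.02] 0.0362 [ 0.27  0.09  1.82 -0.    1.23 -0.12]
[-2.1971e+01  7.0060e+00 -4.9620e+00 -0.0000e+00  0.0000e+00  1.0000e-03] [-2.1971e+01  7.0060e+00 -3.0620e+00 -0.0000e+00  0.0000e+00  1.0000e-03]
```

Emit:
send_rows:
  series:
    - [0,0,-2.5,0,0,0]
    - [0,1,-5,0,0,0]
    - [-3,4,-5,0,0,0]
    - [-7,6,-5,0,0,0]
    - [-11.5,7,-5,0,0,0]
    - [-16,7,-5,0,0,0]
    - [-20,7,-5,0,0,0]
    - [-22,7,-5,0,0,0]
    - [-22,7,-4,0,0,0]
    - [-22,7,-3.2,0,0,0]
    - [-22,7,-3.2,0,0,0]
    - [-22,7,-3.2,0,0,0]

```text
time_s: 32.6
tcp_pos: [0.6473, 0.0145, 0.1215]
tool_rot: [-1.751, -2.606, 0.001]
wrist_force: [0.4, -0.3, -0.1]
width: -0.0002
```

Emit:
send_rows:
  series:
    - [0,0,0.4,0,0,0]
    - [0,0,0.8,0,0,0]
    - [0,0,0.9,0,0,0]
    - [0,0,0.9,0,0,0]

```text
time_s: 33.0
tcp_pos: [0.6488, 0.014, 0.1155]
tool_rot: [1.752, 2.606, 0.002]
wrist_force: [-5.4, 2.1, 11.7]
width: 0.0004
```

Run:
```python
from h import *
st()
```

```text
33.0 cover xy mm [78.3 71.5] z 115.5 F [-5.4  2.1 11.7] T [0.3  0.9  0.01] 0.0004 [-0.06  0.35  1.47  0.    1.32 -0.44]
```

Emit:
send_rows:
  series:
    - [0,0,-0.7,0,0,0]
    - [0,-3.5,-0.7,0,0,0]
    - [0,-7.1,-0.7,0,0,0]
    - [0,-7.1,-0.3,0,0,0]
    - [0,-7.1,0,0,0,0]
    - [0,-7.1,0,0,0,0]
    - [0,-7.1,-0.7,0,0,0]
    - [0,-10.6,-0.7,0,0,0]
    - [0,-14.2,-0.7,0,0,0]
    - [0,-14.2,-0.3,0,0,0]
    - [0,-14.2,0,0,0,0]
    - [0,-14.2,0,0,0,0]
    - [0,-14.2,-0.7,0,0,0]
    - [3.9,-14.2,-0.7,0,0,0]
    - [7.8,-14.2,-0.7,0,0,0]
    - [7.8,-14.2,-0.3,0,0,0]
    - [7.8,-14.2,0,0,0,0]
    - [7.8,-14.2,0,0,0,0]

```text
time_s: 34.8
tcp_pos: [0.4885, 0.033, 0.1155]
tool_rot: [1.752, 2.606, 0.004]
wrist_force: [-3.1, 5.3, 13.8]
width: -0.0
```

Run:
```python
from h import *
st()
```

```text
34.8 cover xy mm [  0.3 -69.7] z 115.5 F [-3.1  5.3 13.8] T [ 0.73  0.89 -0.  ] -0.0 [-0.04 -0.07  1.93  0.    1.28 -0.43]
```

Next are c, cd and d, then da in a separate call so its reading is visible.

Emit:
send_rows:
  series:
    - [0,0,-0.7,0,0,0]
    - [3.9,0,-0.7,0,0,0]
    - [7.8,0,-0.7,0,0,0]
    - [7.8,0,-0.3,0,0,0]
    - [7.8,0,0,0,0,0]
    - [7.8,0,0,0,0,0]
    - [7.8,0,-0.7,0,0,0]
    - [7.8,3.5,-0.7,0,0,0]
    - [7.8,7.1,-0.7,0,0,0]
    - [7.8,7.1,-0.3,0,0,0]
    - [7.8,7.1,0,0,0,0]
    - [7.8,7.1,0,0,0,0]
    - [7.8,7.1,-0.7,0,0,0]
    - [7.8,10.6,-0.7,0,0,0]
    - [7.8,14.2,-0.7,0,0,0]
    - [7.8,14.2,-0.3,0,0,0]
    - [7.8,14.2,0,0,0,0]
    - [7.8,14.2,0,0,0,0]

```text
time_s: 36.6
tcp_pos: [0.5911, 0.1575, 0.1155]
tool_rot: [1.753, 2.604, 0.005]
wrist_force: [3.2, 1.4, 7.5]
width: -0.0001
```

Emit:
send_rows:
  series:
    - [0,0,-0.7,0,0,0]
    - [-3.9,0,-0.7,0,0,0]
    - [-7.8,0,-0.7,0,0,0]
    - [-7.8,0,-0.3,0,0,0]
    - [-7.8,0,0,0,0,0]
    - [-7.8,0,0,0,0,0]
    - [-7.8,0,0,0,0,0]

```text
time_s: 37.3
tcp_pos: [0.6195, 0.0845, 0.1155]
tool_rot: [1.753, 2.603, 0.0]
wrist_force: [-1.5, -5.0, 11.5]
width: 0.0
```

Emit:
send_rows:
  series:
    - [0,0,-1.2,0,0,0]
    - [0,2,-2.5,0,0,0]
    - [0,6,-2.5,0,0,0]
    - [0,10,-2.5,0,0,0]
    - [0,10,-2.5,0,0,0]

```text
time_s: 37.8
tcp_pos: [0.7126, 0.1254, 0.1356]
tool_rot: [-1.751, -2.605, 0.002]
wrist_force: [-0.7, 0.0, -1.2]
width: -0.0003
```

Run:
```python
from h import *
st()
from fit import fit
g,P,k=fit("f5"); d=P-np.r_[C0,0]; x=d@X; y=d@Y
m=(abs(x)<.088)&(abs(y)<.081)&((abs(x)>.058)|(abs(y)>.051))&(abs(P[...,2]-.107)<.012)&k
p=np.linalg.lstsq(np.c_[x[m],y[m],np.ones(m.sum())],P[m][:,2],rcond=None)[0]
for n,(a,b) in dict(a=(80,73),b=(80,-73),c=(-80,-73),d=(-80,73)).items(): print(n,p@[a/1e3,b/1e3,1])
cv2.imwrite("pics/f5c.png",cv2.resize(g["image"][150:330,170:370,::-1],None,fx=3.3,fy=3.3))
```

```text
37.8 cover xy mm [ -0.8 172.7] z 135.6 F [-0.7  0.  -1.2] T [0.01 0.01 0.05] -0.0003 [ 0.1   0.53  1.2   0.    1.42 -0.28]
((564.3776245117188, 34.779022216796875), (171.61026000976562, 131.28639221191406), 26.654542922973633) (252, 184, 77, 95)
a 0.10435116493896203
b 0.10437798325402689
c 0.10412195875033557
d 0.10409514043527071
```

View pics/f5c.png

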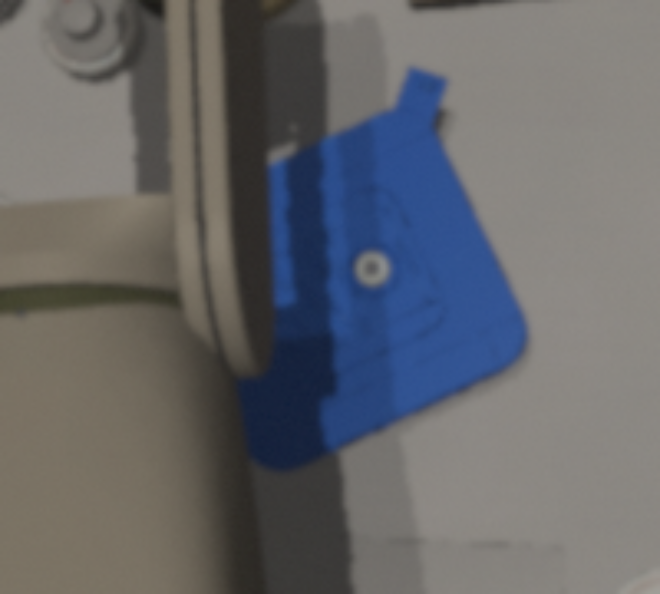

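The arm hides the left third. The plug is at crop (371,267), i.e. pixel (282.4,230.9). The cover has turned about 4° more, but its centre and height are unchanged.

Run:
```python
from h import *
g=imaging.get_image("top"); K=np.array([[g["fx"],0,g["cx"]],[0,g["fy"],g["cy"]],[0,0,1]])
u=cv2.undistortPoints(np.array([[[282.4,230.9]]]),K,np.array([g["k1"],0,0,0.]))[0,0]
Rm=R.from_rotvec(np.ravel(g["rvec"])).as_matrix(); C=-Rm.T@np.ravel(g["tvec"]); r=Rm.T@np.r_[u,1]
p=C+r*(.118-C[2])/r[2]; print(p)
o=arm.get_obs(); q=R.from_rotvec(o["tool_rot"])
for t in ([*p[:2],.135],[.5628,.038,.135]): print(100*q.inv().apply(np.array(t)-o["tcp_pos"]))
```

```text
[0.56373026 0.03823915 0.118     ]
[ -2.40213922 -16.82503569   0.22419641]
[ -2.38916749 -16.92020599   0.22450911]
```

The two plug estimates agree within 1 mm. I move above it and push in steps.

Emit:
send_rows:
  series:
    - [-0.6,-4,-0.3,0,0,0]
    - [-1.2,-8,-0.3,0,0,0]
    - [-1.8,-12,-0.3,0,0,0]
    - [-2.4,-15.5,-0.3,0,0,0]
    - [-2.4,-16.9,-0.3,0,0,0]
    - [-2.4,-16.9,-0.3,0,0,0]
    - [-2.4,-16.9,0,0,0,0]
    - [-2.4,-16.9,0,0,0,0]
    - [-2.4,-16.9,0,0,0,0]

```text
time_s: 38.8
tcp_pos: [0.5643, 0.0377, 0.1382]
tool_rot: [-1.753, -2.607, -0.0]
wrist_force: [-0.1, 0.1, 0.8]
width: 0.0002
```

Emit:
send_rows:
  series:
    - [0,0,0.2,0,0,0]
    - [0,0,0.4,0,0,0]
    - [0,0,0.6,0,0,0]
    - [0,0,0.8,0,0,0]
    - [0,0,0.8,0,0,0]

```text
time_s: 39.3
tcp_pos: [0.5639, 0.0373, 0.13]
tool_rot: [-1.754, -2.606, 0.0]
wrist_force: [-0.5, -0.2, -0.3]
width: 0.0
```

Emit:
send_rows:
  series:
    - [0,0,0.2,0,0,0]
    - [0,0,0.4,0,0,0]
    - [0,0,0.6,0,0,0]
    - [0,0,0.6,0,0,0]
    - [0,0,0.6,0,0,0]

```text
time_s: 39.8
tcp_pos: [0.564, 0.0373, 0.1241]
tool_rot: [1.754, 2.606, 0.0]
wrist_force: [-0.3, 0.7, 0.7]
width: -0.0
```

Emit:
send_rows:
  series:
    - [0,0,0.1,0,0,0]
    - [0,0,0.2,0,0,0]
    - [0,0,0.3,0,0,0]
    - [0,0,0.3,0,0,0]

```text
time_s: 40.2
tcp_pos: [0.5642, 0.0373, 0.1239]
tool_rot: [1.753, 2.606, 0.001]
wrist_force: [-11.5, 0.4, 21.7]
width: 0.0003
```

Run:
```python
from h import *
st()
s=imaging.get_image("side"); cv2.imwrite("pics/s6.png",cv2.resize(s["image"][170:270,250:390,::-1],None,fx=5,fy=5,interpolation=cv2.INTER_CUBIC))
```

```text
40.2 cover xy mm [24.9  2. ] z 123.9 F [-11.5   0.4  21.7] T [ 0.05  1.98 -0.04] 0.0003 [-0.02  0.12  1.72 -0.    1.3  -0.41]
```

View pics/s6.png

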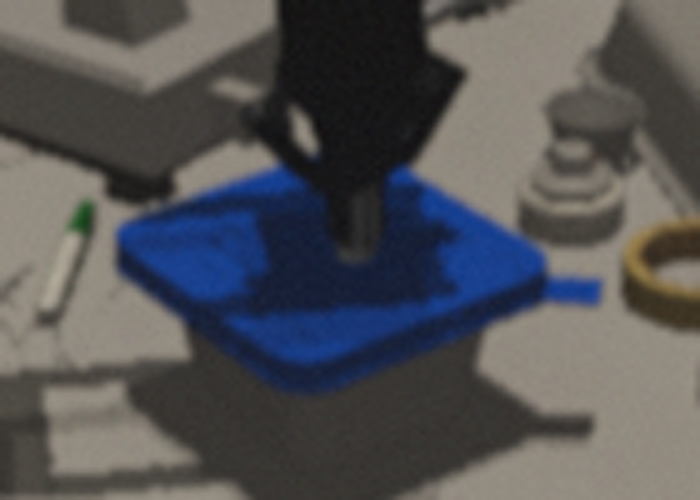

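I met a firm stop at TCP 123.9 mm with 22 N, within about 1.4 mm of the fully-in height. The expected 4–6 N phase did not show in the readings. I press a little more, then retract and measure the plug height with the cameras.

Emit:
send_rows:
  series:
    - [0,0,0.1,0,0,0]
    - [0,0,0.1,0,0,0]
    - [0,0,0.1,0,0,0]

```text
time_s: 40.55
tcp_pos: [0.5643, 0.0373, 0.1238]
tool_rot: [1.753, 2.606, 0.001]
wrist_force: [-15.0, -0.3, 28.8]
width: -0.0
```

Emit:
send_rows:
  series:
    - [0,0,-0.5,0,0,0]
    - [0,0,-2,0,0,0]
    - [0,0,-5,0,0,0]
    - [3,3,-8,0,0,0]
    - [7,7,-10,0,0,0]
    - [10,10,-10,0,0,0]
    - [13,13,-10,0,0,0]
    - [13,13,-10,0,0,0]

```text
time_s: 41.35
tcp_pos: [0.6358, 0.212, 0.2195]
tool_rot: [-1.747, -2.609, -0.001]
wrist_force: [-0.3, -0.6, -0.7]
width: -0.0001
```

Run:
```python
from h import *
st()
from fit import fit
g,P,k=fit("f7"); s=imaging.get_image("side"); Ps=cloud(s)
for n,PP,c in(("top",P,[.5637,.0382]),("side",Ps,[.5637,.0382])):
    r=np.linalg.norm(PP[...,:2]-c,axis=-1)
    for lo,hi in((0,.006),(0,.009),(.016,.022)): m=(r>=lo)&(r<hi)&(PP[...,2]<.14); print(n,lo,hi,m.sum(),np.median(PP[m][:,2]).round(4),PP[m][:,2].max().round(4))
d=np.load("top.npz")["P"]; ds=np.load("side.npz")["P"]
for n,PP in(("top0",d),("side0",ds)):
    r=np.linalg.norm(PP[...,:2]-[.581,.0637],axis=-1)
    for lo,hi in((0,.006),(0,.009),(.016,.022)): m=(r>=lo)&(r<hi)&(PP[...,2]<.14); print(n,lo,hi,m.sum(),np.median(PP[m][:,2]).round(4),PP[m][:,2].max().round(4))
```

```text
41.35 cover xy mm [-109.9  134.2] z 219.5 F [-0.3 -0.6 -0.7] T [ 0.02  0.03 -0.02] -0.0001 [ 0.24  0.33  1.3   0.    1.51 -0.15]
((552.1069946289062, 59.532264709472656), (172.53916931152344, 186.5047607421875), 26.183950424194336) (221, 184, 108, 108)
top 0 0.006 29 0.1128 0.1156
top 0 0.009 63 0.1132 0.1161
top 0.016 0.022 177 0.1069 0.1114
side 0 0.006 8 0.1101 0.1139
side 0 0.009 14 0.1103 0.1143
side 0.016 0.022 56 0.1054 0.1102
top0 0 0.006 29 0.1295 0.1324
top0 0 0.009 65 0.1289 0.1324
top0 0.016 0.022 181 0.1164 0.1215
side0 0 0.006 7 0.1276 0.1297
side0 0 0.009 23 0.127 0.1297
side0 0.016 0.022 38 0.1152 0.1201fit.py:8: RuntimeWarning: divide by zero encountered in divide
  ray=P[c[:,1],c[:,0]]-C; Q=(C+ray*((.104-C[2])/ray[:,2])[:,None])[:,:2]
fit.py:8: RuntimeWarning: invalid value encountered in multiply
  ray=P[c[:,1],c[:,0]]-C; Q=(C+ray*((.104-C[2])/ray[:,2])[:,None])[:,:2]
```

The plug top dropped from about 12.5 mm above the panel to about 5–6 mm and did not move under 29 N, so it is on its stop. The pan is 5 mm from its start position. One last check of the corners, then I hand in.

Run:
```python
from h import *
C1=np.array([.5521,.0595]); a=np.radians(26.18-90); X=np.array([np.cos(a),np.sin(a),0]); Y=np.array([-np.sin(a),np.cos(a),0])
g=imaging.get_image("top"); P=cloud(g); d=P-np.r_[C1,0]; x=d@X; y=d@Y
m=(abs(x)<.088)&(abs(y)<.081)&((abs(x)>.058)|(abs(y)>.051))&(abs(P[...,2]-.107)<.012)
p=np.linalg.lstsq(np.c_[x[m],y[m],np.ones(m.sum())],P[m][:,2],rcond=None)[0]
z=[p@[s/1e3,t/1e3,1] for s,t in((80,73),(80,-73),(-80,-73),(-80,73))]; print(m.sum(),np.round(z,4))
if max(z)<.1065: print(arm.finish_job())
```

```text
4126 [0.1044 0.1045 0.1044 0.1043]
the job is handed in; nothing more can be done
None
```

The job is handed in at about 41 s, and the pan is closed in the last checks. However, the run did not go cleanly, and I can't confirm the step order was met.

**What I did**
- **First lap:** I pressed the rim clockwise from the tab corner: a, b, c, d and back to a. Forces I read were 10–36 N, taken only at the end of each move, so brief peaks between readings were not seen.
- **Pan dragged:** I started a second lap because sides bc and cd looked about 2 mm high. By its end the fingertip was off the cover, and the pan had turned about 77° and moved about 72 mm.
- **Recovery:** I pushed the pan back with two open-finger pushes on the skirt. I then pressed all eight rim points again in order, with about 7 mm lifts in between.
- **Plug:** I pushed it down to a firm stop.

**Last checks**
- **Corners:** by camera, all four stand at 104.3–104.5 mm, which is home.
- **Pan:** its centre is about 5 mm from where it started, though it is still turned about 73°.
- **Plug:** its top did not move under 29 N.
- **Robot:** the arm was clear of everything when I handed in.

**What disagreed or stays uncertain**
- **Plug depth:** by fingertip and top camera, the plug top stopped about 8.3–8.6 mm above the rim, not the nominal 7 mm. The side camera read lower.
- **Plug order:** I never saw the plug's 4–6 N push-in force. It may already have been pushed in while the pan was being dragged, before my second set of presses. If that was before step 8 counted, the run fails on order.
- **Other items:** I did not re-measure the jug, jars, timer and tub. I saw no sign of contact with them.

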